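Gauge the worn bush of the sole press

ROBOT

A 6-joint arm with a two-finger parallel gripper is mounted at the origin on the work surface. World frame = base frame: x ahead of the robot, y to its left, z up, the work surface at z = 0. Lengths are in m, angles in rad, forces in N, time in s.
With the tool pointing down it reaches from about 0.325 to 0.9 m from the base axis. Payload 6.1 kg.
Tool frame: the origin (TCP) lies midway between the tips of the shut fingers; the grasp point (between the pads) lies 19 mm behind it; x points along the fingers, z is the direction in which the jaws open and shut, and the axes are right-handed (so a half turn about x gives the same grasp; the last joint's range is limited). The gripper opens to 87 mm and grips with 3 to 60 N. Pads are 19 mm wide; open, the fingers measure 117 mm over their backs; the gripper's body (75 mm by 190 mm) begins 51 mm behind the grasp point.
Start: joints at [0.999, 0.22, 1.526, -0, 1.395, -0.126], TCP at [0.269, 0.564, 0.223] pointing down, gripper open.
Joint ranges: [-2.98, 2.98], [-0.91, 2.08], [0.09, 2.57], [-1.24, 4.39], [0.2, 2.65], [-2.68, 2.68]. Speed limits (rad/s): [2.57, 2.57, 3.01, 3.14, 3.14, 3.14].

INTERFACE

Orientations are given as a unit quaternion [w, x, y, z].
In Python, from workcell import env, snapshot gives the robot as it stands.
- The arm moves only by the shell command python3 -m crank 'ROWS' [FORCE]. ROWS is JSON, a list that holds one entry, the list of rows, each a list of 5 numbers: the opening, from -1 (shut) to 1 (fully open), then the shift along the tool's x, y, z in m, then the turn about the tool's x in rad. A call has 1 to 20 rows; each row shifts and turns the pose as measured when the row begins, along the tool's axes as they then stand; what a row does not reach is not made up. A row lasts 1/8 s, in which the tool goes at most 62.5 mm and 10.7 degrees, less where a joint would pass 70% of its speed; a pose out of reach is approached as far as the arm can. A call with a gripper value outside its range is refused whole. The fingers move at their own pace and stop on an object; FORCE is the grip in N (left out, the last holds). Time passes only in rows, so rows that do not move let the fingers close. It gives the time, the measured TCP pose, the force and the opening at its end, in the units of the state.
- env.state(): the state, without advancing time (a new reading comes with each control period).
- snapshot(name): name is "scene" or "side" or "wrist"; returns a dict with "color" (400x640x3 uint8, blue, green, red), "vfov" (degrees; the focal length in pixels is half the picture's height over the tangent of half this angle, whatever the lens; pixels are square), "cx", "cy" (the principal point, pixels), "extrinsics" (4x4, takes a point from camera to world coordinates); the wrist camera has in their place "tool_from_camera" (4x4, takes a point from camera to tool coordinates, whose origin is the TCP and whose axes are the tool frame's). Camera axes: x right, y up, looking along -z (the intrinsics and any distortion apply to the point x, -y, -z); pixel columns grow to the right and rows downward; lengths in m; the calibration is good to about 2 mm. A picture is of the moment at which its call begins: read the wrist's pose just before it. There is no depth.
- env.finish_job(): hands the job in, once; it reports no verdict.
The state is a dict: "t": time; "joint_pos": joint angles; "qd": joint speeds; "effort": joint torques, N m; "position": TCP position; "orientation": TCP orientation; "force": force on the tool from outside, world axes, zero at the start; "wrist_torque": the same for the moment, N m; "opening": opening from 0.0 (shut) to 1.0 (fully open).
Only numpy, scipy, OpenCV 4.12 (cv2) and the standard library are available. Lean on these libraries where they do the work, as an engineer would, in place of code of your own. Each camera call takes 0.05 s, during which the arm holds its last target. There are 200 camera calls.

TASK

Take the bore of the wide brass bush with the telescoping gauge: pick the gauge up by its knob, lower it into the bush until its collar sits on the rim, and push the knob all the way down so that the plungers spring out and lock. Then draw the gauge straight out, still locked, and leave it standing upright on the dark stone slab.

Things in the scene. Friction and masses are not known exactly. Their poses are not given: they have to be found in the camera images.
- gauge: Loose steel bore gauge, 0.4 kg, standing upright. Origin: centre of its foot, z up. Head 38 mm across (foot bevelled to 30) up to z 48 mm; stop collar 66 mm across, z 48 to 53; stem; dark ribbed knob to grip, 24 mm across, z 72 to 108, with a 30 mm cap to z 113. Two plungers in the head, z 24, along its y, flush until the knob is pushed. The small steel plug without collar nearby is not it.
- gauge_knob (a joint): Travel of the knob down the gauge, m: 0 = up (plungers drawn in), 0.010 = fully down on a stop (plungers sprung out, 52 mm across at most, and locked). Stiff, about 9 N: it stays where left and carries the gauge's weight, so it moves only when pushed while the collar sits on the rim. The locked gauge drags lightly in the bore when drawn out.
- wide_bush: Grey cast stand with a brass bush, fixed: foot 100 mm across, 10 mm high; barrel 72 mm across, flat rim 60 mm above the bench. Upright bore 50 mm wide, open on top, floor 10 mm above the bench. Origin: on the bore's axis at bench height. Collar on rim = gauge's foot 12 mm above the bench. The twin stand with a 28 mm bore is the wrong one; they swap places.
- slab: Dark stone slab lying on the bench, fixed, 160 mm (its x) by 180 mm (its y), 20 mm thick. Origin: centre of its underside. A small round tin (40 mm across, 16 mm high) stands near its corner at +x, +y; the rest is bare.

How it is judged:
By the outcome, as a careful person would: the job done as asked, in the order asked, and still so for the second after the job is handed in, with the robot touching nothing.
It also fails if it takes over 53 s, if anything falls off the work surface, if the arm or the gripper's body presses on something with over 40 N, if the wrist force passes 120 N, or if a joint passes its speed limit or range.

## Working session

There is one attempt and no reset: what is moved stays moved. The work goes in short steps, Python scripts to look and compute and a shell command to move; the robot and the scene stay as the last step left them, time stands still between calls to the robot, and variables do not carry over. Pictures are saved under pics/ and viewed, about 8 in all and at most 12, crops included, and the job is handed in when it is done.

```bash
mkdir -p pics; python3 - <<'E'
from workcell import env, snapshot
import cv2, numpy as np
print(env.state())
for n in ["scene","side"]:
    s=snapshot(n); cv2.imwrite(f"pics/{n}0.png",s["color"])
    print(n,{k:(v.tolist() if hasattr(v,'tolist') else v) for k,v in s.items() if k!="color"})
s=snapshot("wrist");cv2.imwrite("pics/wrist0.png",s["color"]);print({k:(v.tolist() if hasattr(v,'tolist') else v) for k,v in s.items() if k!="color"})
E
ls
```

```text
{'t': 0.0, 'joint_pos': array([ 9.98883398e-01,  2.21226719e-01,  1.52758695e+00, -1.15010035e-05,
        1.39466000e+00, -1.26102941e-01]), 'qd': array([-0.00043068, -0.00043345, -0.0003668 , -0.00145375, -0.00052086,
       -0.00111214]), 'effort': array([ 6.97123760e-04, -4.94589579e+01, -3.87390161e+01,  7.01809837e-02,
        5.68392151e-02, -1.16107885e-04]), 'position': array([0.26917618, 0.56340377, 0.22144965]), 'orientation': array([ 0.59755986, -0.37738301,  0.5987619 ,  0.37681357]), 'force': array([ 0.62343944, -0.33942797, -0.35162797]), 'wrist_torque': array([ 0.01002976, -0.02046295,  0.0079157 ]), 'opening': 0.9979973761607805}
scene {'vfov': 43.494247554351105, 'cx': 315.3345035071491, 'cy': 202.78677289931727, 'extrinsics': [[0.7673737977459489, -0.5007330591277693, 0.40050450438104385, 0.9509877457299974], [0.6411769086683391, 0.6045467451685634, -0.4726683876637068, -0.5034944942579999], [-0.005443006841070404, 0.619507575742736, 0.7849718066745367, 0.8966373344452703], [0.0, 0.0, 0.0, 1.0]]}
side {'vfov': 51.48856014454293, 'cx': 328.484673074611, 'cy': 196.09524245341646, 'extrinsics': [[0.8446644587464872, 0.2654844103160046, -0.46482252528214135, 0.10717538587334198], [-0.5351809355228775, 0.4368420691320723, -0.7230147805468898, -0.6821473529748929], [0.011104881060199074, 0.8594690422089518, 0.5110671649607963, 0.5570802284469786], [0.0, 0.0, 0.0, 1.0]]}
{'vfov': 63.471231000957424, 'cx': 327.81509616402786, 'cy': 200.2883951306402, 'tool_from_camera': [[0.0005961729908448525, 0.3045919991708861, -0.9524827340266309, -0.1615505456380164], [0.00016764991499470142, 0.9524828594644856, 0.30459214421888886, 0.08299157681392824], [0.9999998082356157, -0.0003412732590002051, 0.0005167797322863604, -0.00045279961366662125], [0.0, 0.0, 0.0, 1.0]]}
pics
```

View pics/scene0.png

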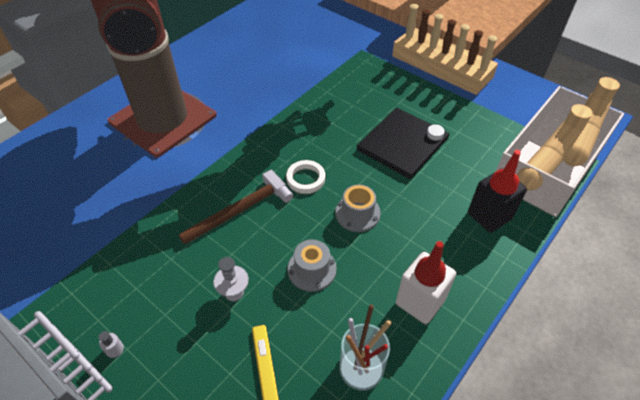

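View pics/side0.png

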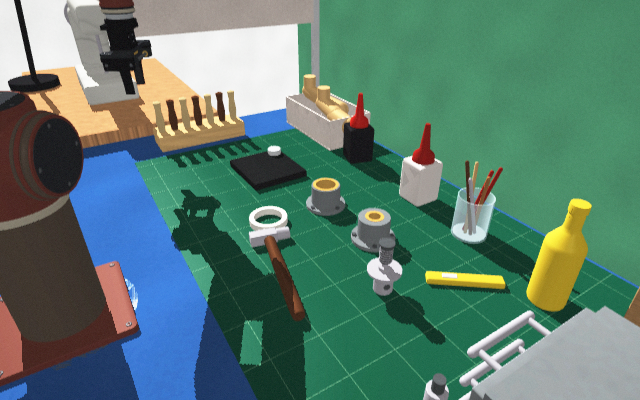

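The scene view shows the gauge at (230,278), with its knob cap near (227,263). The wide-bore bush is the farther one, rim near (359,197). The narrow twin is at (312,254) and the slab at (403,140), with the tin at (436,131). In the side view the gauge is at (384,265), the wide bush at (326,187) and the slab at (268,168). I'll triangulate these and overlay the models.

```bash
cat > h.py <<'E'
import cv2, numpy as np
from workcell import env, snapshot
from scipy.optimize import least_squares
def cam(s):
    f=s["color"].shape[0]/2/np.tan(np.radians(s["vfov"])/2)
    K=np.array([[f,0,s["cx"]],[0,f,s["cy"]],[0,0,1]])
    if "extrinsics" in s: T=np.array(s["extrinsics"])
    else:
        from scipy.spatial.transform import Rotation as R
        q=np.array(s["pose"][1]); W=np.eye(4); W[:3,:3]=R.from_quat(q[[1,2,3,0]]).as_matrix(); W[:3,3]=s["pose"][0]
        T=W@np.array(s["tool_from_camera"])
    return K,T
def proj(s,P):
    K,T=cam(s); p=(np.atleast_2d(P)-T[:3,3])@T[:3,:3]*[1,-1,-1]; p=p@K.T
    return p[:,:2]/p[:,2:]
def plane(s,uv,z):
    K,T=cam(s); d=np.linalg.inv(K)@[uv[0],uv[1],1]*[1,-1,-1]; d=T[:3,:3]@d
    return T[:3,3]+d*(z-T[2,3])/d[2]
def circ(c,r,z,n=60):
    a=np.linspace(0,2*np.pi,n); return np.c_[c[0]+r*np.cos(a),c[1]+r*np.sin(a),0*a+z]
def wrist():
    st=env.state(); s=snapshot("wrist"); s["pose"]=(st["position"],st["orientation"]); return s
def draw(im,s,P,k,o,col):
    p=((proj(s,P)-o+.5)*k*8).astype(np.int32)
    cv2.polylines(im,[p.reshape(-1,1,2)],False,col,1,cv2.LINE_AA,3)
E
python3 - <<'E'
from h import *
S={n:snapshot(n) for n in("scene","side")}
g={'cap':((227,263),(387,242),.113),'collar':((231,279),(384,269),.053),'bush':((359,196),(325,186),.06),'tin':((436,130),(274,150),.036)}
for n,(a,b,z) in g.items():
    print(n,plane(S['scene'],a,z).round(4),plane(S['side'],b,z).round(4))
# segment
for n,s in S.items():
    hsv=cv2.cvtColor(s["color"],cv2.COLOR_BGR2HSV)
    m=((s["color"].max(2)<50)).astype(np.uint8)
    nn,l,st,c=cv2.connectedComponentsWithStats(m)
    x,y=(403,145) if n=='scene' else (262,172)
    k=l[y,x]; cs,_=cv2.findContours((l==k).astype(np.uint8),0,2); 
    ap=cv2.approxPolyDP(max(cs,key=cv2.contourArea),6,True)[:,0]
    print(n,s["color"][y,x],st[k],[(p.tolist(),plane(s,p,.02).round(3)[:2]) for p in ap])
A=cv2.resize(S['scene']['color'][160:310,200:400],None,fx=4,fy=4,interpolation=cv2.INTER_CUBIC)
cv2.imwrite('pics/a.png',A)
B=cv2.resize(S['side']['color'][140:300,220:420],None,fx=3.75,fy=3.75,interpolation=cv2.INTER_CUBIC)
cv2.imwrite('pics/b.png',B)
E
```

```text
cap [ 0.5168 -0.2414  0.113 ] [ 0.5145 -0.2421  0.113 ]
collar [ 0.5154 -0.2413  0.053 ] [ 0.5125 -0.2437  0.053 ]
bush [0.5844 0.0743 0.06  ] [0.5778 0.0663 0.06  ]
tin [0.5944 0.3799 0.036 ] [0.5862 0.3698 0.036 ]
scene [54 53 52] [     0      0    640    400 242878] [([0, 0], array([-0.841,  0.015])), ([0, 399], array([ 0.363, -0.647])), ([259, 399], array([ 0.703, -0.363])), ([259, 390], array([ 0.692, -0.353])), ([262, 399], array([ 0.707, -0.36 ])), ([312, 399], array([ 0.772, -0.306])), ([320, 387], array([ 0.77 , -0.281])), ([327, 399], array([ 0.792, -0.289])), ([346, 399], array([ 0.817, -0.269])), ([351, 388], array([ 0.812, -0.249])), ([367, 391], array([ 0.836, -0.235])), ([360, 399], array([ 0.835, -0.253])), ([639, 399], array([1.198, 0.049])), ([639, 0], array([0.776, 1.34 ])), ([576, 0], array([0.618, 1.211])), ([557, 43], array([0.668, 0.944])), ([546, 29], array([0.613, 0.992])), ([543, 49], array([0.649, 0.889])), ([535, 39], array([0.609, 0.922])), ([545, 26], array([0.604, 1.006])), ([531, 22], array([0.561, 0.999])), ([552, 0], array([0.558, 1.161]))]
side [43 42 41] [ 230  152   77   39 1841] [([230, 161], array([0.456, 0.398])), ([256, 190], array([0.452, 0.201])), ([306, 175], array([0.604, 0.206])), ([281, 152], array([0.613, 0.378]))]
```

View pics/a.png

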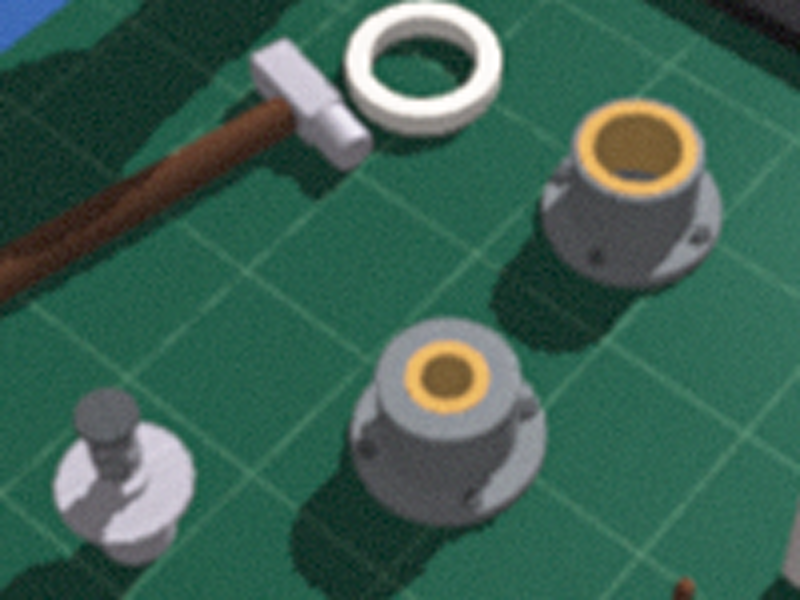

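View pics/b.png

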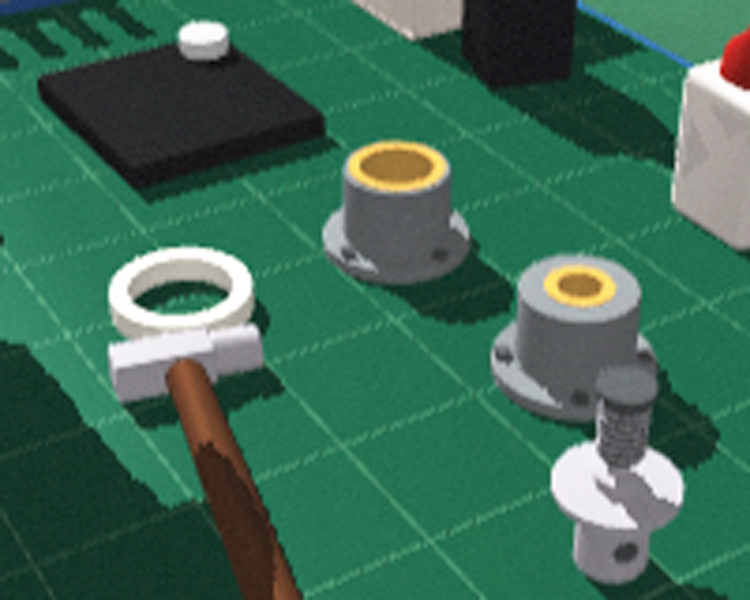

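The crops confirm the wide bush (brass annulus fills its rim) and the collared gauge, with no wrong-object ambiguity. The rim centre is at scene (359.6,197) and side (326.1,184). The two cameras disagree by up to 10 mm far from the image centre, so I'll refine each target with the wrist camera. First I'll work out the move to above the gauge.

```bash
cat >> h.py <<'E'
def go(target):
    from scipy.spatial.transform import Rotation as R
    st=env.state(); q=st["orientation"]; M=R.from_quat(q[[1,2,3,0]]).as_matrix()
    print("t",round(st["t"],2),"pos",st["position"].round(4),"F",st["force"].round(1),"open",round(st["opening"],3),"j",st["joint_pos"].round(2))
    print("axes x",M[:,0].round(3),"y",M[:,1].round(3),"z",M[:,2].round(3)); print("delta tool",(M.T@(np.array(target)-st["position"])).round(4))
E
python3 - <<'E'
from h import *
S={n:snapshot(n) for n in("scene","side")}
g={'cap':((226.9,263.5),(387.2,243.2),.113),'collar':((231.1,280.8),(384.5,269.5),.053),'bush':((359.6,197),(326.1,184.3),.06)}
for n,(a,b,z) in g.items():
    print(n,plane(S['scene'],a,z).round(4),plane(S['side'],b,z).round(4))
go([.515,-.242,.221])
E
```

```text
cap [ 0.5175 -0.2423  0.113 ] [ 0.5126 -0.245   0.113 ]
collar [ 0.5184 -0.2439  0.053 ] [ 0.5124 -0.2453  0.053 ]
bush [0.5871 0.073  0.06  ] [0.5847 0.0721 0.06  ]
t 0.35 pos [0.2694 0.5638 0.2223] F [-0.   0.1  0.2] open 0.995 j [ 1.    0.22  1.53 -0.    1.39 -0.13]
axes x [-0. -0. -1.] y [-0.902  0.431  0.   ] z [ 0.431  0.902 -0.   ]
delta tool [ 0.0015 -0.569  -0.6212]
```

```bash
python3 -m crank '[[[1,0,-0.035,-0.039,0],[1,0,-0.035,-0.039,0],[1,0,-0.035,-0.039,0],[1,0,-0.035,-0.039,0],[1,0,-0.035,-0.039,0],[1,0,-0.035,-0.039,0],[1,0,-0.035,-0.039,0],[1,0,-0.035,-0.039,0],[1,0,-0.035,-0.039,0],[1,0,-0.035,-0.039,0],[1,0,-0.035,-0.039,0],[1,0,-0.035,-0.039,0],[1,0,-0.035,-0.039,0],[1,0,-0.035,-0.039,0],[1,0,-0.035,-0.039,0],[1,0,0,0,0]]]' 60
python3 - <<'E'
from h import *
go([.515,-.2435,.222])
s=wrist(); im=s["color"].copy()
for c,r,z,col in (((.515,-.2435),.015,.113,(0,0,255)),((.515,-.2435),.033,.053,(255,0,255))): draw(im,s,circ(c,r,z),1,0,col)
cv2.imwrite('pics/w1.png',im)
E
```

```text
t: 2.35
position: [0.4991, -0.2139, 0.2253]
orientation: [0.601, -0.38, 0.594, 0.375]
force: [0.2, 1.2, -0.5]
opening: 1.0
t 2.35 pos [ 0.4991 -0.2139  0.2253] F [ 0.2  1.2 -0.5] open 1.0 j [-0.55  0.01  1.75  0.01  1.37 -1.68]
axes x [ 0.012 -0.    -1.   ] y [-0.903  0.429 -0.011] z [0.429 0.903 0.005]
delta tool [ 0.0035 -0.027  -0.0199]
```

View pics/w1.png

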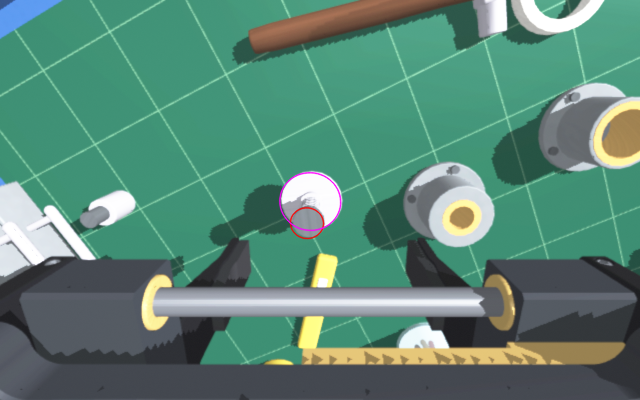

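The wrist overlay of my estimate sits exactly on the collar (310,201) and the cap (307,223), so the gauge is at (0.515, -0.2435). I'll centre on it and lower.

```bash
python3 -m crank '[[[1,0,-0.027,-0.02,0],[1,0.02,0,0,0],[1,0.03,0,0,0],[1,0.03,0,0,0],[1,0,0,0,0]]]'
python3 - <<'E'
from h import *
go([.515,-.2435,.073])
E
```

```text
t: 3.02
position: [0.5139, -0.2342, 0.1417]
orientation: [0.6, -0.38, 0.593, 0.379]
force: [0.1, -0.3, -0.6]
opening: 0.999
t 3.02 pos [ 0.5139 -0.2342  0.1417] F [ 0.1 -0.3 -0.6] open 0.999 j [-0.57  0.14  1.77  0.01  1.22 -1.71]
axes x [ 0.009  0.005 -1.   ] y [-0.906  0.424 -0.006] z [0.424 0.906 0.008]
delta tool [ 0.0686 -0.0045 -0.0086]
```

```bash
python3 -m crank '[[[1,0.01,-0.004,-0.008,0],[1,0.02,0,0,0],[1,0.02,0,0,0],[1,0.01,0,0,0],[1,0,0,0,0]]]'
python3 - <<'E'
from h import *
go([.515,-.2435,.073])
E
```

```text
t: 3.65
position: [0.5161, -0.2428, 0.0808]
orientation: [0.601, -0.381, 0.592, 0.379]
force: [-0.3, -0.3, 0.1]
opening: 0.996
t 3.65 pos [ 0.5161 -0.2428  0.0808] F [-0.3 -0.3  0.1] open 0.996 j [-0.58  0.23  1.8   0.01  1.11 -1.72]
axes x [ 0.013  0.003 -1.   ] y [-0.906  0.423 -0.01 ] z [0.423 0.906 0.008]
delta tool [ 0.0078  0.0007 -0.0012]
```

```bash
python3 -m crank '[[[1,0.008,0,-0.001,0],[1,0,0,0,0],[-1,0,0,0,0],[-1,0,0,0,0],[-1,0,0,0,0],[-1,0,0,0,0],[-1,0,0,0,0],[-1,0,0,0,0],[-1,0,0,0,0]]]' 50
python3 -m crank '[[[-1,-0.03,0,0,0],[-1,-0.045,0,0,0],[-1,-0.03,0,0,0],[-1,0,0,0,0]]]'
python3 - <<'E'
from h import *
go([.586,.0725,.18])
E
```

```text
t: 4.78
position: [0.5174, -0.2448, 0.0749]
orientation: [0.601, -0.383, 0.591, 0.377]
force: [-0.4, 1.5, 3.3]
opening: 0.308
t: 5.28
position: [0.5129, -0.2432, 0.178]
orientation: [0.6, -0.38, 0.593, 0.38]
force: [0.4, -0.4, -4.1]
opening: 0.312
t 5.28 pos [ 0.5129 -0.2432  0.178 ] F [ 0.4 -0.4 -4.1] open 0.312 j [-0.59  0.12  1.73  0.01  1.29 -1.72]
axes x [ 0.009  0.006 -1.   ] y [-0.906  0.423 -0.006] z [0.423 0.906 0.009]
delta tool [0.0005 0.0672 0.317 ]
```

```bash
python3 -m crank '[[[-1,0,0.01,0.046,0],[-1,0,0.01,0.046,0],[-1,0,0.01,0.046,0],[-1,0,0.01,0.046,0],[-1,0,0.01,0.046,0],[-1,0,0.01,0.046,0],[-1,0,0.007,0.04,0],[-1,0,0,0,0]]]'
python3 - <<'E'
from h import *
go([.586,.0725,.18])
s=wrist(); im=s["color"].copy()
for c,r,z,col in (((.586,.0725),.025,.06,(0,0,255)),((.586,.0725),.036,.06,(255,0,255)),((.586,.0725),.05,.01,(255,0,0))): draw(im,s,circ(c,r,z),1,0,col)
cv2.imwrite('pics/w2.png',im)
E
```

```text
t: 6.28
position: [0.5781, 0.0819, 0.1594]
orientation: [0.594, -0.373, 0.6, 0.385]
force: [0.4, 0.4, -3.7]
opening: 0.308
t 6.28 pos [0.5781 0.0819 0.1594] F [ 0.4  0.4 -3.7] open 0.308 j [-0.    0.19  1.69  0.01  1.28 -1.13]
axes x [-0.017  0.01  -1.   ] y [-0.905  0.426  0.019] z [0.426 0.905 0.002]
delta tool [-0.0209 -0.0108 -0.0051]
```

View pics/w2.png

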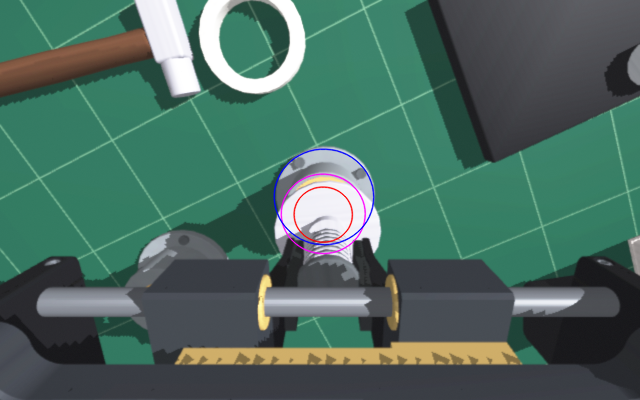

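The wrist view shows the bush base and rim matching the overlay at (324,197), so the bush is confirmed at (0.586, 0.0725). The gauge hangs upright in the grip. I'll correct the lateral offset, then descend.

```bash
python3 -m crank '[[[-1,0,-0.011,-0.005,0],[-1,0,0,0,0]]]'
python3 - <<'E'
from h import *
go([.586,.0725,.087])
E
```

```text
t: 6.58
position: [0.5845, 0.0688, 0.1563]
orientation: [0.593, -0.372, 0.602, 0.385]
force: [-0.9, -0.0, -2.5]
opening: 0.308
t 6.58 pos [0.5845 0.0688 0.1563] F [-0.9 -0.  -2.5] open 0.308 j [-0.02  0.21  1.67  0.01  1.29 -1.15]
axes x [-0.021  0.008 -1.   ] y [-0.904  0.428  0.023] z [ 0.428  0.904 -0.002]
delta tool [ 0.0693 -0.0013  0.0041]
```

```bash
python3 -m crank '[[[-1,0.005,-0.003,0.003,0],[-1,0.015,0,0,0],[-1,0.015,0,0,0],[-1,0,0,0,0]]]'
python3 - <<'E'
from h import *
go([.586,.0725,.087])
E
```

```text
t: 7.08
position: [0.5872, 0.0686, 0.1176]
orientation: [0.593, -0.37, 0.603, 0.384]
force: [-0.1, 0.0, -3.7]
opening: 0.308
t 7.08 pos [0.5872 0.0686 0.1176] F [-0.1  0.  -3.7] open 0.308 j [-0.02  0.25  1.69  0.01  1.22 -1.15]
axes x [-0.023  0.009 -1.   ] y [-0.902  0.431  0.024] z [ 0.431  0.902 -0.002]
delta tool [0.0307 0.0021 0.0031]
```

```bash
python3 -m crank '[[[-1,0.008,0.002,0.003,0],[-1,0.008,0,0,0],[-1,0.008,0,0,0],[-1,0,0,0,0]]]'
python3 - <<'E'
from h import *
go([.586,.0725,.087])
E
```

```text
t: 7.58
position: [0.586, 0.073, 0.0921]
orientation: [0.593, -0.37, 0.603, 0.384]
force: [0.0, 0.7, -3.6]
opening: 0.312
t 7.58 pos [0.586  0.073  0.0921] F [ 0.   0.7 -3.6] open 0.312 j [-0.01  0.28  1.71  0.01  1.17 -1.14]
axes x [-0.023  0.009 -1.   ] y [-0.902  0.43   0.024] z [ 0.43   0.903 -0.002]
delta tool [ 0.0051 -0.0003 -0.0004]
```

Centred and free. Now the collar seats, then I push the knob in small steps.

```bash
python3 -m crank '[[[-1,0.004,0,0,0],[-1,0.003,0,0,0],[-1,0,0,0,0]]]' 60
python3 -m crank '[[[-1,0.004,0,0,0],[-1,0.003,0,0,0],[-1,0.003,0,0,0]]]'
```

```text
t: 7.95
position: [0.5868, 0.073, 0.0871]
orientation: [0.593, -0.371, 0.603, 0.384]
force: [-0.0, 0.6, -3.3]
opening: 0.306
t: 8.32
position: [0.5871, 0.0731, 0.0814]
orientation: [0.593, -0.371, 0.602, 0.384]
force: [-7.3, -0.3, 8.7]
opening: 0.303
```

```bash
for i in 1; do python3 -m crank '[[[-1,0.004,0,0,0],[-1,0.004,0,0,0]]]'; python3 -m crank '[[[-1,0.004,0,0,0],[-1,0.004,0,0,0]]]'; done
```

```text
t: 8.57
position: [0.588, 0.074, 0.0774]
orientation: [0.594, -0.371, 0.602, 0.384]
force: [-6.8, 2.7, 11.8]
opening: 0.31
t: 8.82
position: [0.5886, 0.0744, 0.0768]
orientation: [0.594, -0.371, 0.601, 0.384]
force: [-16.3, -1.5, 27.4]
opening: 0.303
```

```bash
python3 -m crank '[[[-1,0.005,0.001,0,0],[-1,0.006,0,0,0]]]'
python3 -m crank '[[[-1,0.007,0,0,0],[-1,0.007,0,0,0]]]'
python3 - <<'E'
from h import *
go([.586,.0725,.077])
s=snapshot("side"); w=wrist()
b=cv2.resize(s["color"][130:230,270:380],None,fx=5,fy=5,interpolation=cv2.INTER_CUBIC)
a=w["color"][130:390,200:450]; a=cv2.resize(a,(250,260))
o=np.zeros((500,800,3),np.uint8); o[:,:550]=b; o[:260,550:]=a; cv2.imwrite('pics/p3.png',o)
E
```

```text
t: 9.07
position: [0.5889, 0.0743, 0.0766]
orientation: [0.595, -0.372, 0.601, 0.383]
force: [-23.6, -0.9, 41.4]
opening: 0.305
t: 9.32
position: [0.5892, 0.0743, 0.0766]
orientation: [0.594, -0.373, 0.601, 0.383]
force: [-26.9, -1.5, 44.8]
opening: 0.302
t 9.32 pos [0.5892 0.0743 0.0766] F [-26.9  -1.5  44.8] open 0.302 j [-0.01  0.3   1.72  0.01  1.14 -1.14]
axes x [-0.016  0.007 -1.   ] y [-0.903  0.429  0.017] z [ 0.429  0.904 -0.001]
delta tool [-0.0003  0.0022 -0.003 ]
```

View pics/p3.png

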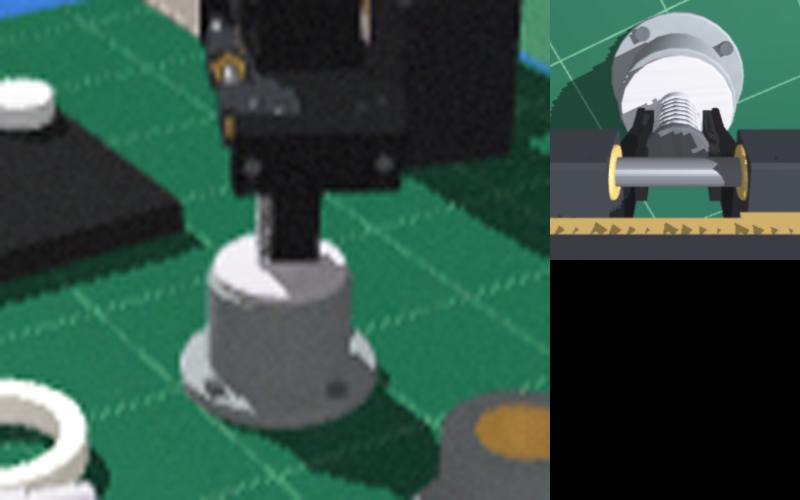

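Force plateaued at about 9–12 N over roughly 10 mm of travel, then rose hard to 45 N at TCP z 0.0766. That matches the expected seat at 0.087 minus 10 mm. The side view shows the collar flush on the rim. Next I relax and draw out straight.

```bash
python3 -m crank '[[[-1,0,0,0,0],[-1,-0.003,0.002,-0.001,0],[-1,-0.006,0,0,0],[-1,-0.01,0,0,0]]]'
python3 -m crank '[[[-1,-0.01,0,0,0],[-1,-0.01,0,0,0]]]'
python3 -c "
from h import *
go([.586,.0725,.18])"
```

```text
t: 9.93
position: [0.5868, 0.0746, 0.0961]
orientation: [0.594, -0.373, 0.601, 0.383]
force: [1.0, 1.5, -6.6]
opening: 0.305
t: 10.18
position: [0.5871, 0.0741, 0.1173]
orientation: [0.594, -0.373, 0.601, 0.383]
force: [0.2, -0.5, -3.6]
opening: 0.304
t 10.18 pos [0.5871 0.0741 0.1173] F [ 0.2 -0.5 -3.6] open 0.304 j [-0.01  0.25  1.7   0.01  1.21 -1.14]
axes x [-0.016  0.007 -1.   ] y [-0.903  0.429  0.018] z [ 0.429  0.903 -0.001]
delta tool [-0.0627  0.0014 -0.002 ]
```

```bash
python3 -m crank '[[[-1,-0.025,0,0,0],[-1,-0.03,0,0,0],[-1,-0.02,0,0,0],[-1,0,0,0,0]]]'
python3 - <<'E'
from h import *
go([.525,.285,.18])
w=wrist(); s=snapshot("side"); c=snapshot("scene")
R=np.array([[.45,.21,.02],[.61,.21,.02],[.61,.39,.02],[.45,.39,.02],[.45,.21,.02]])
def crop(s,x,y,W,H,k):
    b=cv2.resize(s["color"][y:y+H,x:x+W],None,fx=k,fy=k,interpolation=cv2.INTER_CUBIC); draw(b,s,R,k,np.array([x,y]),(0,0,255)); return b
o=np.zeros((600,800,3),np.uint8)
o[:280,:440]=crop(s,225,130,110,70,4); o[:280,440:]=crop(c,350,100,90,70,4)
o[280:600,:]=0; o[280:600,:512]=cv2.resize(w["color"],(512,320),interpolation=cv2.INTER_AREA)
o[280:600,512:800]=cv2.resize(s["color"][110:190,300:372],(288,320),interpolation=cv2.INTER_CUBIC)
cv2.imwrite('pics/p4.png',o)
E
```

```text
t: 10.68
position: [0.5893, 0.0728, 0.1983]
orientation: [0.595, -0.374, 0.601, 0.382]
force: [0.5, -0.0, -4.1]
opening: 0.304
t 10.68 pos [0.5893 0.0728 0.1983] F [ 0.5 -0.  -4.1] open 0.304 j [-0.01  0.17  1.63  0.01  1.35 -1.14]
axes x [-0.013  0.006 -1.   ] y [-0.903  0.429  0.014] z [ 0.429  0.903 -0.001]
delta tool [0.0203 0.1489 0.1641]
```

View pics/p4.png

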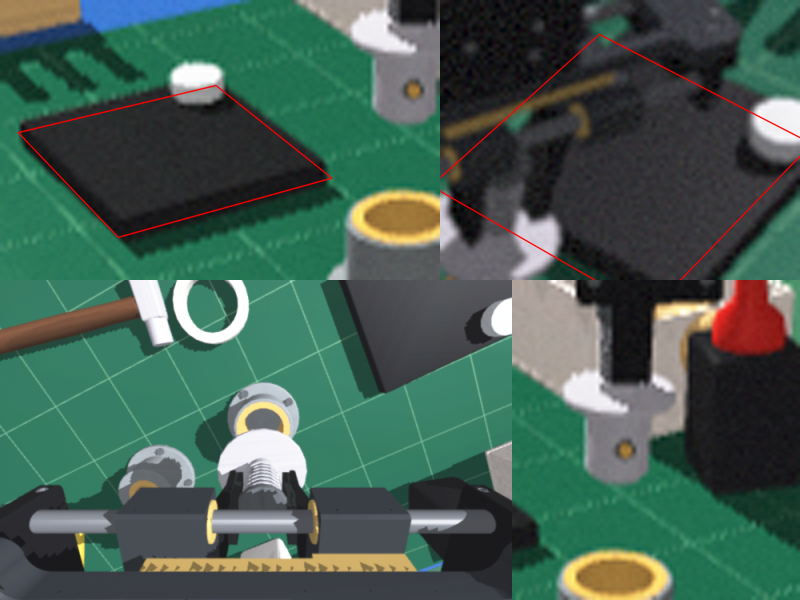

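The gauge is out and a brass plunger face is now proud in the head at (625,450), where it was a dark recess before, so it is locked. My slab guess is about 10–15 mm short in y, so the slab centre is about (0.533, 0.31). I'll travel to (0.525, 0.30).

```bash
python3 -m crank '[[[-1,0,0.03,0.035,0],[-1,0,0.03,0.035,0],[-1,0,0.03,0.035,0],[-1,0,0.03,0.035,0],[-1,0,0.025,0.03,0],[-1,0,0,0,0]]]'
python3 - <<'E'
from h import *
go([.525,.30,.0866])
w=wrist(); im=w["color"].copy()
R=np.array([[.453,.22,.02],[.613,.22,.02],[.613,.40,.02],[.453,.40,.02],[.453,.22,.02]])
draw(im,w,R,1,0,(0,0,255)); cv2.imwrite('pics/w5.png',im)
E
```

```text
t: 11.58
position: [0.5229, 0.2926, 0.1868]
orientation: [0.588, -0.37, 0.608, 0.384]
force: [-0.1, -0.9, -4.1]
opening: 0.3
t 11.57 pos [0.5229 0.2926 0.1868] F [-0.1 -0.9 -4.1] open 0.3 j [ 0.37  0.21  1.61  0.01  1.36 -0.76]
axes x [-0.034  0.002 -0.999] y [-0.901  0.432  0.031] z [ 0.431  0.902 -0.013]
delta tool [ 0.1    -0.0018  0.0089]
```

View pics/w5.png

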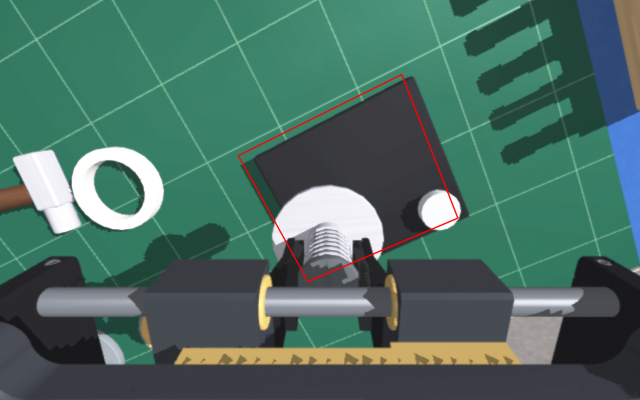

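```bash
python3 -m crank '[[[-1,0.005,-0.003,0.011,0],[-1,0.025,0,0,0],[-1,0.025,0,0,0],[-1,0.015,0,0,0],[-1,0,0,0,0]]]'
python3 -c "
from h import *
go([.525,.305,.0866])"
```

```text
t: 12.25
position: [0.531, 0.2964, 0.1111]
orientation: [0.589, -0.368, 0.61, 0.381]
force: [-0.7, 0.1, -3.8]
opening: 0.305
t 12.25 pos [0.531  0.2964 0.1111] F [-0.7  0.1 -3.8] open 0.305 j [ 0.37  0.31  1.64  0.01  1.23 -0.75]
axes x [-0.036 -0.001 -0.999] y [-0.898  0.438  0.032] z [ 0.438  0.899 -0.017]
delta tool [0.0247 0.0084 0.0055]
```

```bash
python3 -m crank '[[[-1,0.007,0.006,0.004,0],[-1,0.008,0,0,0],[-1,0.005,0,0,0],[-1,0,0,0,0]]]'
python3 -m crank '[[[-1,0.003,0,0,0],[-1,0,0,0,0]]]'
```

```text
t: 12.75
position: [0.5282, 0.3035, 0.0924]
orientation: [0.59, -0.369, 0.609, 0.381]
force: [-0.3, -0.1, -3.0]
opening: 0.307
t: 13.0
position: [0.5285, 0.3037, 0.0898]
orientation: [0.59, -0.369, 0.609, 0.381]
force: [0.5, -0.0, -3.7]
opening: 0.299
```

```bash
python3 -m crank '[[[-1,0.002,0,0,0],[-1,0,0,0,0]]]'
python3 -m crank '[[[-1,0.002,0,0,0],[-1,0.001,0,0,0]]]'
python3 -m crank '[[[-1,0.001,0,0,0],[-1,0.001,0,0,0]]]'
```

```text
t: 13.25
position: [0.5287, 0.3037, 0.088]
orientation: [0.591, -0.369, 0.609, 0.381]
force: [0.7, -0.7, -3.8]
opening: 0.303
t: 13.5
position: [0.5289, 0.3038, 0.0854]
orientation: [0.591, -0.369, 0.608, 0.381]
force: [-0.8, -1.8, 0.3]
opening: 0.305
t: 13.75
position: [0.5299, 0.3039, 0.0854]
orientation: [0.592, -0.369, 0.608, 0.38]
force: [-2.7, -1.7, 5.7]
opening: 0.303
```

Contact at the expected height. I'll loosen the grip to let it settle flat, then open and retreat.

```bash
python3 -m crank '[[[-1,0,0,0,0],[-1,0,0,0,0]]]' 5
python3 -m crank '[[[-0.2,0,0,0,0],[0.2,0,0,0,0],[1,0,0,0,0],[1,0,0,0,0],[1,0,0,0,0],[1,0,0,0,0],[1,0,0,0,0]]]'
python3 -c "
from h import *
go([.529,.304,.2])"
```

```text
t: 14.0
position: [0.5304, 0.3043, 0.0859]
orientation: [0.592, -0.369, 0.607, 0.38]
force: [-0.0, -0.4, -0.1]
opening: 0.329
t: 14.88
position: [0.5304, 0.3045, 0.0853]
orientation: [0.592, -0.369, 0.607, 0.38]
force: [-0.5, 0.2, -0.2]
opening: 0.963
t 14.88 pos [0.5304 0.3045 0.0853] F [-0.5  0.2 -0.2] open 0.963 j [ 0.39  0.34  1.66  0.01  1.17 -0.74]
axes x [-0.027  0.003 -1.   ] y [-0.898  0.438  0.025] z [ 0.438  0.899 -0.009]
delta tool [-0.1147  0.0039 -0.0021]
```

```bash
python3 -m crank '[[[1,-0.02,0,0,0],[1,-0.03,0,0,0],[1,-0.04,0,0,0],[1,-0.05,0,0,0],[1,-0.03,0,0,0],[1,0,0,0,0]]]'
python3 - <<'E'
from h import *
go([.529,.304,.2])
w=wrist(); s=snapshot("side"); c=snapshot("scene")
o=np.zeros((600,800,3),np.uint8)
f=lambda s,x,y,W,H,k:cv2.resize(s["color"][y:y+H,x:x+W],None,fx=k,fy=k,interpolation=cv2.INTER_CUBIC)
o[:320,:480]=f(s,225,110,120,80,4); o[:320,480:]=f(c,350,90,80,80,4); o[320:600,:448]=cv2.resize(w["color"],(448,280)); 
C=(.5285,.304)
im=f(s,225,110,88,70,4)
for r,z,col in((.015,.133,(0,0,255)),(.015,.123,(0,255,0)),(.033,.073,(255,0,255)),(.015,.02,(255,255,0))): draw(im,s,circ(C,r,z),4,np.array([225,110]),col)
o[320:600,448:]=im
cv2.imwrite('pics/p6.png',o)
E
```

```text
t: 15.62
position: [0.5359, 0.3043, 0.2683]
orientation: [0.594, -0.369, 0.605, 0.38]
force: [0.4, 0.5, -0.7]
opening: 1.0
t 15.62 pos [0.5359 0.3043 0.2683] F [ 0.4  0.5 -0.7] open 1.0 j [ 0.38  0.19  1.48  0.01  1.49 -0.74]
axes x [-0.021  0.005 -1.   ] y [-0.899  0.438  0.021] z [ 0.438  0.899 -0.005]
delta tool [ 0.0685  0.0046 -0.0029]
```

View pics/p6.png

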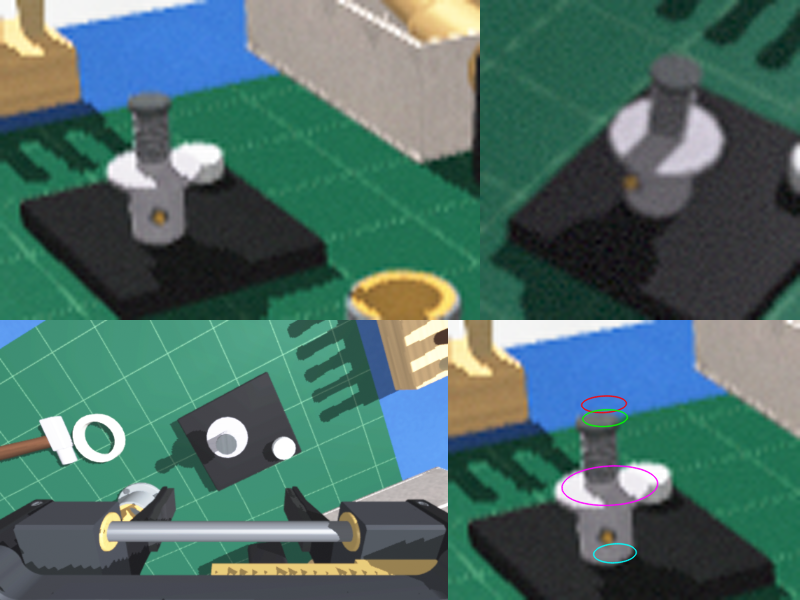

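The gauge stands upright near the middle of the slab, clear of the tin. A brass plunger tip is proud, and the cap-to-collar spacing (68 px) matches the knob-down model (68 px, against 82 px if up). The gripper is clear.

```bash
python3 -c "
from workcell import env
print(env.finish_job(), env.state()['t'])"
```

```text
the job is handed in; nothing more can be done
the job is handed in; nothing more can be done
```

I gauged the wide bush, locked the plungers, drew the gauge straight out and left it standing upright on the slab. The job was handed in at about 16 s, and no verdict was reported.

**Push:** I lowered the gauge until its collar sat on the wide bush's rim. The knob then moved about 10 mm at 9–12 N and stopped hard. I pushed to 45 N on the stop, with about 27 N sideways because the tool was slightly tilted. Both are well under the 120 N wrist limit.

**Last checks:**
- **Knob and plungers:** the knob reads as fully down. The cap-to-collar spacing in the side view is 68 px, which matches the knob-down model (82 px if it were up). The brass plunger tips show in the head.
- **Placement:** the gauge stands upright near the middle of the slab, clear of the tin, and the gripper is open and well above it.

**Disagreements:**
- **Cameras:** the side and scene cameras differed by up to about 10 mm towards the image edges, so I used the wrist camera to confirm the gauge, bush and slab. The final side-view overlay was also a few pixels off sideways.
- **Grip and tilt:** the opening while gripping read about 27 mm on the 24 mm knob, which I did not explain. The tool tilted up to about 2° while carrying.

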